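Pack the test-strip box into the kit case, break the folding lid stay and close the lid

ROBOT

A 7-joint arm with a two-finger parallel gripper is mounted at the origin on a cart in front of the work surface, level with it; the furniture and walls round the work are solid. World frame = base frame: x ahead of the robot, y to its left, z up, the work surface at z = 0. Lengths are in m, angles in rad, forces in N, time in s.
With the tool pointing down it reaches from about 0.35 to 0.9 m from the base axis. Payload 19.9 kg.
Tool frame: the origin (TCP) lies on the centre line of the jaws, within the pads' length; the fingertips stand 14 mm ahead of it and the grasp point (between the pads) lies 5 mm behind it; z points along the fingers, y is the line along which they close (so a half turn about z gives the same grasp; the last joint's range is limited). The gripper opens to 94 mm and grips with 3 to 60 N. Pads are 16 mm wide; open, the fingers measure 119 mm over their backs; the gripper's body (75 mm by 177 mm) begins 78 mm behind the grasp point.
Start: joints at [1.095, 0.417, -0.01, 1.614, 0.005, 1.111, -0.053], TCP at [0.263, -0.567, 0.219] pointing down, gripper open.
Joint ranges: [-2.81, 2.81], [-0.39, 2.02], [-1.27, 1.25], [0.06, 2.57], [-1.19, 4.33], [0.19, 2], [-2.82, 2.82]. Speed limits (rad/s): [1.89, 1.89, 2.39, 2.39, 3.01, 3.01, 3.01].

INTERFACE

Orientations are given as a 3x3 rotation matrix whose columns are the frame's x, y, z axes.
In Python, from station import ctrl, vision, order gives the robot as it stands. The module is installed in compiled form; this text tells all that it offers. Calls block until the motion is done:
- ctrl.reach(position, orientation): joint-space move of the TCP to a pose.
- ctrl.line_to(position, max_speed=0.15, rot=None): straight line of the TCP; rot=None keeps the orientation; max_speed is the mean speed in m/s.
- ctrl.move_joints(angles): joint-space move.
- ctrl.set_gripper(opening, force=None): opening from 0.0 (shut) to 1.0 (fully open); force is the grip in N (None keeps the last); returns when the fingers have stopped.
- ctrl.hold(seconds).
- ctrl.ik(position, orientation): joint angles nearest the present ones, or None.
- ctrl.get_obs(): the state.
- vision.grab_frame(name): name is "scene" or "top" or "wrist"; returns a dict with "img" (400x640x3 uint8, red, green, blue), "depth" (400x640 float32, m along the optical axis (not along the pixel's ray), 0 where there is no reading), "fov_y" (degrees; the focal length in pixels is half the picture's height over the tangent of half this angle, whatever the lens; pixels are square), "cx", "cy" (the principal point, pixels), "world_from_camera" (4x4, takes a point from camera to world coordinates). Camera axes: x right, y down, z forward; pixel columns grow to the right and rows downward; lengths in m; the calibration is good to about 2 mm. A picture is of the moment at which its call begins.
A pose or a line that the arm cannot do raises ctrl.IKError and nothing moves.
- order.sign_off(): hands the job in; it is judged then, once.
The state is a dict: "clock": time; "joints": joint angles; "joint_velocities": joint speeds; "joint_torque": joint torques, N m; "eef_pos": TCP position; "orientation": TCP orientation; "force": force on the tool from outside, world axes, zero at the start; "ft_torque": the same for the moment, N m; "finger_gap": opening from 0.0 (shut) to 1.0 (fully open); "grip_force": force on a finger pad.
Only numpy, scipy, OpenCV 4.12 (cv2) and the standard library are available. Lean on these libraries where they do the work, as an engineer would, in place of code of your own. Each camera call takes 0.05 s, during which the arm holds its last target. There are 200 camera calls.

TASK

Take the small test-strip box out of its stand by its two ends, set it down flat on the green mat and let go, then take it again across its narrow width and lower it - still held until it is down, not dropped - into the empty front left bay of the grey kit case so that it lies flat on the bay's floor. Then press down on the red tab at the knee of the locked folding stay to break it, and lower the lid gently until it is fully shut, without slamming it. Leave the beaker, the tape roll and the vial standing where they are.

Things in the scene. Friction and masses are not known exactly. Their poses are not given: they have to be found in the camera images.
- strips_mid (a point): centre of the loose white and ochre test-strip box, 30 (x) x 66 (y) x 22 (z) mm, about 30 g; its axes are the box's, z up. It starts in the white stand, underside 4 mm over the worktop, long side along the stand's y
- strip_stand: fixed white plastic stand; origin under its centre. A 4 mm floor plate 54 mm long and two upright cheeks 4 mm thick, 48 mm long (along y), 44 mm high, 38 mm apart, stand along the box's long sides. Both ends of the box stick out 9 mm beyond the cheeks, free from above: it can be taken only by its ends, across 66 mm
- mat_top (a point): centre of the top face of the fixed green mat, 100 x 100 mm, 3 mm thick (top 3 mm over the worktop); axes along its sides, z up
- kit_case: fixed grey kit case, 190 (x) x 240 (y) x 100 mm high, walls 5 mm, top open; origin under its centre, x from its front towards its hinge, y to its left, z up. Its other bays hold fixed things lower than the rim
- kit_bay (a point): centre of the floor of the case's empty bay, 52 mm ahead (-x) and 73 mm left of the case's centre, axes as the case's. Bay 76 mm (x) by 84 mm (y), floor 35 mm over the worktop; dividers (4 mm) reach 58 mm above that floor, outer walls 65 mm. Fingers fit only beside the box's long sides, with the box's long side along the case's x
- lid_hinge (a point): middle of the lid's hinge axis, on the far rim of the case, 100 mm over the worktop; axes as the case's (the hinge axis is y)
- lid_edge (a point): point on the lid's outer face in the middle of its free edge, 180 mm from the hinge axis. Lid 190 mm long plus a 12 mm black lip, 240 mm wide, outer face 14 mm above the hinge axis when shut (this point is then 114 mm over the worktop). At the start it stands 80 degrees open, leaning towards the robot
- lid (a joint): angle of the lid in rad: 0 as it stands locked open, growing as it closes, 1.396 fully shut. Stiff friction hinge (0.32 N m): once unlocked the lid stays where it is left and must be pushed down all the way, a few newtons at its free edge
- knee_tab (a point): middle of the red thumb tab at the knee of the folding stay, a round bar 18 mm across, 44 mm long along the case's y, outside the case's right (-y) side, 158 mm from its middle. Locked, it is about 40 mm above the rim; pressed (4 N) it moves down and, as far, towards the hinge: straight after 6 mm, then it folds; pressing on (to 12 N) lowers the lid too. With the lid shut it is 60 mm below the rim
- stay_knee (a joint): fold of the stay's knee in rad: 0 locked (bent a little past straight, to the front and up, against its stop, so that the lid is blocked), 0.14 straight, above that broken; about 2.8 with the lid shut. Two 86 mm steel links: one pinned to the case's right side wall, one to the lid's right edge
- beaker: empty glass beaker, 54 x 58 x 70 mm high, loose bystander; origin under its centre
- tape: roll of yellow label tape lying flat, 59 mm in diameter, 19 mm high, loose bystander; origin under its centre
- vial: upright screw-cap vial, 27 mm in diameter, 72 mm high, loose bystander; origin under its centre
Not all that is in view belongs to the job. Leave any blue look-alike of the part that bears strips_mid alone.

How it is judged:
By the outcome, as a careful person would: the job done as asked, in the order asked, and still so for the second after the job is handed in, with the robot touching nothing.
It also fails if it takes over 72 s, if anything falls off the work surface, if the arm or the gripper's body presses on something with over 40 N, if the wrist force passes 120 N, or if a joint passes its speed limit or range.

## Working session

There is one attempt and no reset: what is moved stays moved. The work goes in short steps, each a Python script; the robot and the scene stay as the last script left them, time stands still between calls to the robot, and variables do not carry over. Pictures are saved under pics/ and viewed, at most 14 in all, crops included, and the job is handed in when it is done.

```bash
mkdir -p pics
cat > h.py <<'E'
import numpy as np, cv2
from station import ctrl, vision, order
def grab(n):
    f=vision.grab_frame(n); np.savez(f'{n}.npz',**f); return f
def load(n): return dict(np.load(f'{n}.npz'))
def pts(f):
    d=f['depth'];H,W=d.shape;fl=H/2/np.tan(np.radians(float(f['fov_y']))/2)
    v,u=np.mgrid[:H,:W];c=np.stack([(u-f['cx'])/fl*d,(v-f['cy'])/fl*d,d],-1)
    T=f['world_from_camera'];P=c@T[:3,:3].T+T[:3,3];P[d==0]=np.nan;return P
def save(img,n): cv2.imwrite(f'pics/{n}.png',np.ascontiguousarray(img[...,::-1]))
def R(a): # tool down, closing axis y at angle a from world x
    y=np.array([np.cos(a),np.sin(a),0]);z=np.array([0,0,-1.]);return np.stack([np.cross(y,z),y,z],1)
E
python3 - <<'E'
from h import *
a=grab('scene');b=grab('top')
save(a['img'],'s1');save(b['img'],'t1')
for f in(a,b):print(f['fov_y'],f['world_from_camera'].round(3))
print(ctrl.get_obs())
E
```

```text
48.6680624123565 [[-0.88  -0.339  0.334  0.208]
 [-0.475  0.597 -0.647  0.564]
 [ 0.02  -0.727 -0.686  0.945]
 [ 0.     0.     0.     1.   ]]
50.41944070804626 [[-0.000e+00 -9.830e-01  1.840e-01  3.590e-01]
 [-1.000e+00 -1.000e-03 -8.000e-03 -1.610e-01]
 [ 8.000e-03 -1.840e-01 -9.830e-01  1.366e+00]
 [ 0.000e+00  0.000e+00  0.000e+00  1.000e+00]]
{'clock': 0.1, 'joints': array([ 1.09551794,  0.41787049, -0.01034476,  1.61408231,  0.00474455,
        1.11071818, -0.05302007]), 'joint_velocities': array([ 3.88471148e-05, -5.46327801e-04,  1.42377094e-04, -1.82021522e-03,
        4.77047100e-04,  7.40236947e-04,  3.59604319e-05]), 'joint_torque': array([ 8.75086134e-04, -8.52578545e+01,  6.39632419e-01, -4.26693964e+01,
       -4.89580887e-02,  1.64408865e-02, -1.19612787e-04]), 'eef_pos': array([ 0.26255975, -0.56682978,  0.21892831]), 'orientation': array([[ 9.07364904e-01,  4.20343481e-01, -5.38203852e-04],
       [ 4.20343812e-01, -9.07364456e-01,  9.07782059e-04],
       [-1.06766774e-04, -1.04992024e-03, -9.99999443e-01]]), 'force': array([ 0.68639628, -1.12089453,  0.43881225]), 'ft_torque': array([ 0.00288072,  0.0095954 , -0.01268923]), 'grip_force': 0.0, 'finger_gap': 1.0033374821628755}
```

View pics/s1.png

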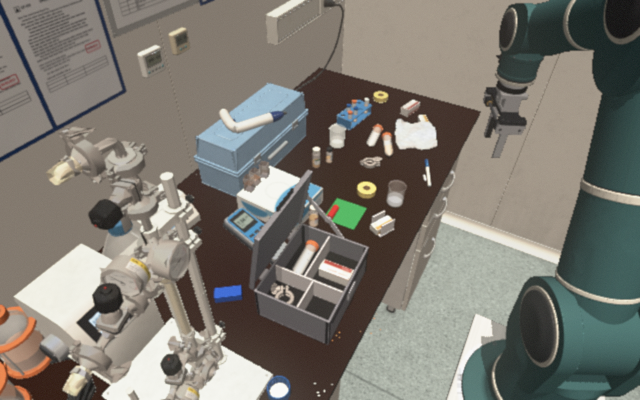

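View pics/t1.png

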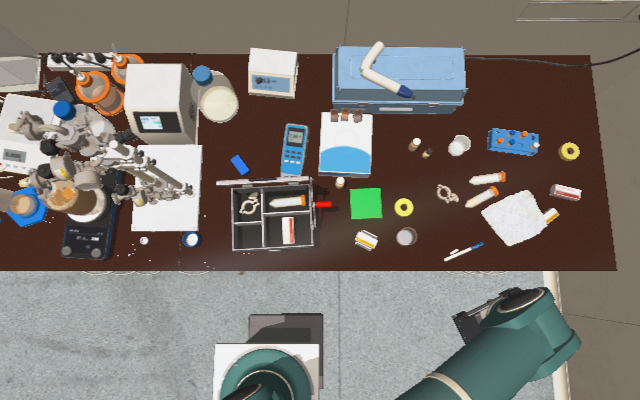

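The scene shows the case at (310,285), the mat at (348,213) and the stand with the box at (382,224). In the top view these are at (272,215), (366,203) and (366,240), and the red tab is at (323,204). There are three box candidates in the top view:
- (366,240): white and ochre, standing between white cheeks. This one fits.
- (288,230): fixed in the case's right bay.
- (239,165): the blue look-alike.

I'll confirm this in an enlarged crop.

Run:
```python
from h import *
b=load('top');a=load('scene')
c1=cv2.resize(b['img'][165:260,215:425],None,fx=3.8,fy=3.8,interpolation=cv2.INTER_CUBIC)
P=pts(b);Q=pts(a)
save(c1[:,:800],'t2')
np.set_printoptions(precision=3,suppress=True)
def stat(P,m,n):
    q=P[m];q=q[~np.isnan(q[:,0])];print(n,len(q),np.median(q,0))
    r=cv2.minAreaRect(q[:,:2].astype(np.float32));print('  rect',r)
for f,p,n in((b,P,'top'),(a,Q,'scene')):
    i=f['img'].astype(int);g=(i[...,1]>i[...,0]+60)&(i[...,1]>i[...,2]+60)
    stat(p,g,n+' green')
    r=(i[...,0]>150)&(i[...,1]<50)&(i[...,2]<50)&(p[...,2]>.1)&(p[...,1]<.1); 
    if r.sum(): stat(p,r,n+' red')
# case rim
m=(abs(P[...,2]-.1)<.005)&(P[...,0]<.75);m[:, :220]=0;m[:,325:]=0;m[:175]=0;m[255:]=0
stat(P,m,'rim')
for n,(u0,u1,v0,v1) in dict(stand=(350,382,228,254),beaker=(394,420,226,248),tape=(392,416,196,218),vial=(333,348,174,192),lid=(214,318,176,189)).items():
    p=P[v0:v1,u0:u1];m=p[...,2]>.012;stat(p,m,n);print('  z',np.nanpercentile(p[...,2],[50,90,99]))
```

```text
top green 930 [ 0.586 -0.31   0.003]
  rect ((0.5868721008300781, -0.31062841415405273), (0.10038512945175171, 0.10238656401634216), 0.8173909187316895)
top red 77 [ 0.559 -0.171  0.146]
  rect ((0.5610092878341675, -0.17103229463100433), (0.01575830951333046, 0.040792692452669144), 0.2649438977241516)
scene green 610 [ 0.576 -0.315  0.004]
  rect ((0.5849836468696594, -0.3124576807022095), (0.0980682298541069, 0.1043819934129715), 2.0934360027313232)
rim 569 [ 0.542 -0.007  0.099]
  rect ((0.5324387550354004, -0.019080042839050293), (0.20115625858306885, 0.24922099709510803), 3.4422733783721924)
stand 289 [ 0.465 -0.306  0.027]
  rect ((0.46570444107055664, -0.30566883087158203), (0.06594587862491608, 0.045998405665159225), 63.0125732421875)
  z [0.002 0.029 0.045]
beaker 293 [ 0.476 -0.432  0.025]
  rect ((0.4745054244995117, -0.42924076318740845), (0.05244787037372589, 0.05261083319783211), 33.244911193847656)
  z [0.018 0.064 0.072]
tape 224 [ 0.571 -0.429  0.019]
  rect ((0.5712699294090271, -0.42793378233909607), (0.05619540438055992, 0.05830911174416542), 44.22008514404297)
  z [0.004 0.021 0.025]
vial 115 [ 0.648 -0.224  0.051]
  rect ((0.6553982496261597, -0.22685758769512177), (0.04624198377132416, 0.04039732366800308), 88.64092254638672)
  z [0.005 0.072 0.076]
lid 875 [ 0.606 -0.028  0.285]
  rect ((0.6299726963043213, -0.014652177691459656), (0.07629072666168213, 0.249177947640419), 2.7093043327331543)
  z [0.1   0.29  0.302]
```

View pics/t2.png

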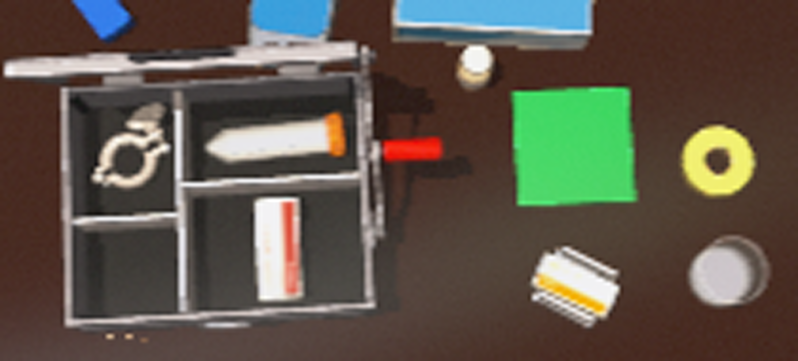

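The crop confirms it: the ochre box stands between white cheeks at crop (577,285). Its long axis is at about 63° from world x. The case yaw is about +3°. Next is a closer wrist look from above the stand.

Run:
```python
from h import *
np.set_printoptions(precision=3,suppress=True)
for a in (63,63-180):
    print(a,ctrl.ik([.46,-.30,.25],R(np.radians(a))),ctrl.ik([.46,-.30,.02],R(np.radians(a))))
for a in (3,183,93,-87):
    print(a,ctrl.ik([.586,-.31,.1],R(np.radians(a))),ctrl.ik([.48,.06,.052],R(np.radians(a))))
o=ctrl.get_obs();y=o['orientation'][:,1];print(np.degrees(np.arctan2(y[1],y[0])))
ctrl.reach([.45,-.31,.25],R(np.radians(-117)))
f=grab('wrist');save(f['img'],'w1');print(f['world_from_camera'],ctrl.get_obs()['clock'])
```

```text
63 [ 0.964  0.294 -0.535  1.755  0.163  1.137  1.479] [ 0.884  0.603 -0.457  1.925  0.398  0.702  1.288]
-117 [ 0.535  0.253 -0.015  1.769  0.004  1.119 -1.524] [ 0.494  0.558  0.034  1.939 -0.03   0.645 -1.494]
3 [ 0.671  0.63  -0.329  1.597  0.235  0.954  0.317] [ 0.309  0.482 -0.595  2.071  0.413  0.705 -0.501]
183 [ 0.272  0.618  0.238  1.613 -0.171  0.931 -2.519] [ 0.669  0.696 -1.086  2.061  0.813  0.896  2.31 ]
93 [ 0.857  0.687 -0.607  1.59   0.443  1.005  1.739] [ 0.457  0.54  -0.783  2.066  0.558  0.755  0.947]
-87 [ 0.488  0.608 -0.067  1.605  0.048  0.93  -1.114] [ 0.195  0.453 -0.455  2.074  0.311  0.679 -1.983]
-65.14371058256727
[[-0.453 -0.859 -0.239  0.519]
 [-0.891  0.437  0.121 -0.346]
 [ 0.     0.268 -0.963  0.416]
 [ 0.     0.     0.     1.   ]] 1.5
```

View pics/w1.png

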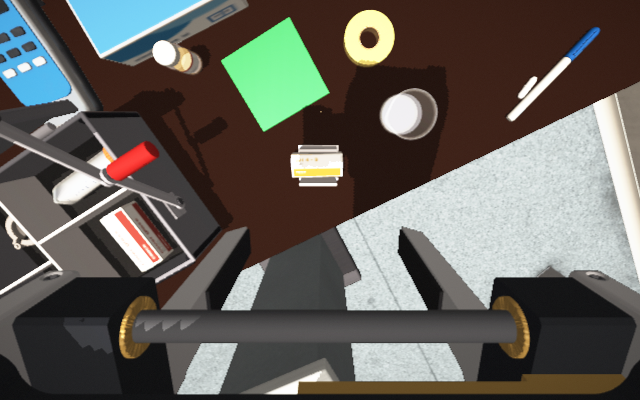

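The wrist view shows the box at (317,165), level in the picture, and the stand's cheeks at (318,149) and (320,181). I'll measure it from depth and grasp.

Run:
```python
from h import *
np.set_printoptions(precision=4,suppress=True)
f=load('wrist');P=pts(f);p=P[135:195,280:355].reshape(-1,3)
for lo,hi,n in((.02,.032,'box'),(.038,.05,'cheeks'),(.0,.1,'all')):
    q=p[(p[:,2]>lo)&(p[:,2]<hi)]
    if n=='all': q=p[p[:,2]>.012]
    print(n,len(q),np.median(q,0),cv2.minAreaRect(q[:,:2].astype(np.float32)))
g=f['img'].astype(int);g=(g[...,1]>g[...,0]+60)&(g[...,1]>g[...,2]+60)
print(cv2.minAreaRect(P[g][:,:2].astype(np.float32)),np.median(P[g],0))
```

```text
box 1310 [ 0.466  -0.308   0.0266] ((0.46777641773223877, -0.30832597613334656), (0.06556448340415955, 0.0426715649664402), 63.30592727661133)
cheeks 301 [ 0.4586 -0.3096  0.0439] ((0.46542009711265564, -0.30941861867904663), (0.047594103962183, 0.045788753777742386), 62.88016128540039)
all 1765 [ 0.466  -0.3086  0.0268] ((0.4663507342338562, -0.30761629343032837), (0.06567072123289108, 0.04582495987415314), 62.993892669677734)
((0.584125280380249, -0.3135722279548645), (0.09943529963493347, 0.10017583519220352), 4.861352443695068) [nan nan nan]
```

Run:
```python
from h import *
np.set_printoptions(precision=3,suppress=True)
c=np.array([.466,-.308]);r=R(np.radians(-116.9))
ctrl.set_gripper(1.0,15)
ctrl.reach([*c,.10],r)
ctrl.line_to([*c,.021],.06)
print(ctrl.get_obs()['eef_pos'],ctrl.get_obs()['force'])
ctrl.set_gripper(0.0,15)
o=ctrl.get_obs();print(o['finger_gap']*94,o['grip_force'],o['force'])
ctrl.line_to([*c,.13],.1)
o=ctrl.get_obs();print(o['finger_gap']*94,o['grip_force'],o['clock'])
ctrl.reach([.585,-.312,.13],R(np.radians(3.5)))
ctrl.line_to([.585,-.312,.04],.1)
ctrl.line_to([.585,-.312,.0205],.03)
o=ctrl.get_obs();print(o['eef_pos'],o['force'],o['finger_gap']*94,o['clock'])
f=grab('wrist');save(f['img'],'w2')
```

```text
[ 0.466 -0.308  0.021] [-0.008 -0.305 -0.33 ]
65.77756237188532 14.950573593378067 [-0.105 -0.233  1.275]
65.94961957457599 14.953526258468628 5.625
[ 0.585 -0.312  0.02 ] [0.782 1.224 0.275] 65.57951265194767 9.1167
```

View pics/w2.png

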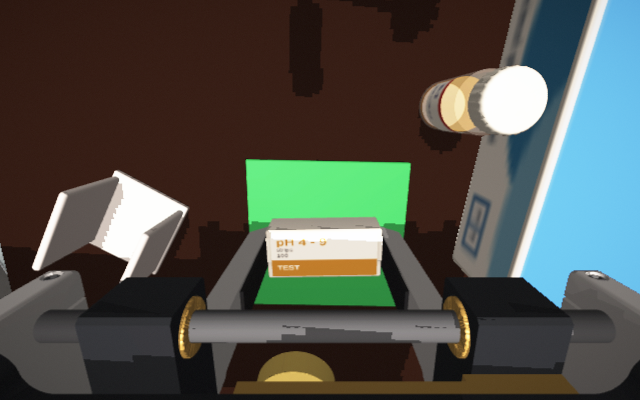

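The box is held above the mat, label at (325,250), level in the jaws. I'll set it down, release it, and rotate for the second grasp.

Run:
```python
from h import *
np.set_printoptions(precision=4,suppress=True)
ctrl.line_to([.585,-.312,.0195],.02)
print(ctrl.get_obs()['force'])
ctrl.set_gripper(1.0)
ctrl.line_to([.585,-.312,.16],.12)
ctrl.reach([.585,-.312,.16],R(np.radians(-86.5)))
f=grab('wrist');P=pts(f)
i=f['img'].astype(int);w=(P[...,2]>.018)&(P[...,2]<.035)&(np.hypot(P[...,0]-.585,P[...,1]+.312)<.05)
q=P[w];print(len(q),np.median(q,0),cv2.minAreaRect(q[:,:2].astype(np.float32)),ctrl.get_obs()['clock'])
b=grab('top');Q=pts(b)
w=(Q[...,2]>.018)&(Q[...,2]<.035)&(np.hypot(Q[...,0]-.585,Q[...,1]+.312)<.05);print(w.sum())
save(f['img'],'w3')
```

```text
[-0.4974  0.2427  5.9773]
1879 [ 0.5874 -0.3116  0.0256] ((0.584931492805481, -0.3115329146385193), (0.06659913808107376, 0.029520049691200256), 4.332793235778809) 12.7417
0
```

View pics/w3.png

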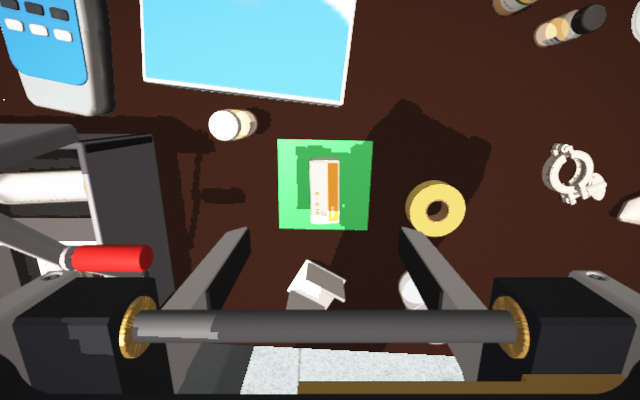

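The box lies flat on the mat at (325,190), centre (0.585,-0.3115), yaw about 4°. The camera rides on the +x side in this pose and would come near the lid, so I'll use the half-turned grasp.

Run:
```python
from h import *
np.set_printoptions(precision=4,suppress=True)
r=R(np.radians(93.8))
ctrl.reach([.585,-.3115,.12],r)
ctrl.line_to([.585,-.3115,.0205],.08)
print(ctrl.get_obs()['eef_pos'],ctrl.get_obs()['force'])
ctrl.set_gripper(0.0,15)
o=ctrl.get_obs();print(o['finger_gap']*94,o['grip_force'])
ctrl.line_to([.585,-.3115,.15],.12)
ctrl.line_to([.44,-.25,.25],.2)
ctrl.line_to([.44,.05,.25],.25)
o=ctrl.get_obs();print(o['finger_gap']*94,o['grip_force'],o['clock'],o['joints'])
f=grab('wrist');save(f['img'],'w4');b=grab('top')
```

```text
[ 0.5853 -0.3116  0.021 ] [-0.0623  0.9833 -0.0821]
29.759155116611087 14.992652088403702
29.793936102834113 14.992665499448776 21.2 [ 0.9645  0.1955 -1.2493  1.9778  0.2071  1.1103  1.2641]
```

View pics/w4.png

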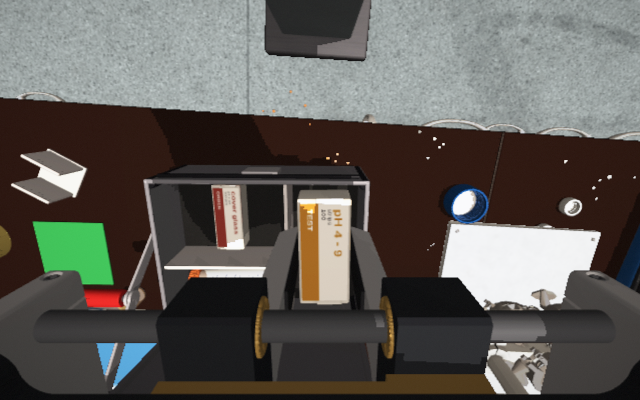

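The wrist view shows the held box at (323,245). The case's front-left corner is at (368,182), its front-right corner at (147,181), and the bay divider at (287,200). I'll fit the case pose from the rim depth.

Run:
```python
from h import *
np.set_printoptions(precision=4,suppress=True)
f=load('wrist');P=pts(f)
m=(abs(P[...,2]-.1)<.006);
v,u=np.mgrid[:400,:640]
# front wall outer: rim pts between u 160..360, v 160..190
fr=P[m&(u>160)&(u<355)&(v>160)&(v<190)]
l=P[m&(u>350)&(u<385)&(v>185)&(v<250)]
r=P[m&(u>130)&(u<175)&(v>185)&(v<260)]
for n,q in(('front',fr),('left',l),('right',r)):
    if len(q)<5: print(n,len(q));continue
    vx,vy,x0,y0=cv2.fitLine(q[:,:2].astype(np.float32),cv2.DIST_HUBER,0,.01,.01).ravel();print(n,len(q),np.degrees(np.arctan2(vy,vx)),x0,y0,q.min(0),q.max(0))
# top-cam front/left/right rim
b=load('top');Q=pts(b);m=abs(Q[...,2]-.1)<.006;v,u=np.mgrid[:400,:640]
for n,s in(('front',(u>235)&(u<312)&(v>242)&(v<256)),('left',(u>225)&(u<238)&(v>190)&(v<245)),('right',(u>306)&(u<318)&(v>190)&(v<240))):
    q=Q[m&s];
    if len(q)<5: print(n,len(q));continue
    vx,vy,x0,y0=cv2.fitLine(q[:,:2].astype(np.float32),cv2.DIST_HUBER,0,.01,.01).ravel();print('top',n,len(q),np.degrees(np.arctan2(vy,vx)),x0,y0,q.min(0),q.max(0))
# box held
w=(abs(u-323)<40)&(v>190)&(v<310)&(P[...,2]>.2)&(P[...,2]<.275)
q=P[w];print(cv2.minAreaRect(q[:,:2].astype(np.float32)),np.median(q[:,2]),ctrl.get_obs()['eef_pos'])
```

```text
front 1105 -86.51352 0.43408233 0.0041487208 [ 0.4278 -0.1249  0.094 ] [0.4448 0.0809 0.1025]
left 243 4.6651707 0.45675227 0.09505899 [0.4333 0.0867 0.0941] [0.4833 0.0994 0.1022]
right 644 2.4244585 0.47797537 -0.13729845 [ 0.4485 -0.1486  0.094 ] [ 0.536  -0.1322  0.106 ]
top front 90 -86.269875 0.4408251 -0.08449935 [ 0.4347 -0.1358  0.0943] [ 0.4496 -0.0085  0.1054]
top left 26 2.0825155 0.5871638 0.10458708 [0.5702 0.1026 0.0941] [0.6077 0.1081 0.1048]
top right 82 3.683648 0.51619536 -0.13359722 [ 0.4612 -0.1444  0.0944] [ 0.6068 -0.1258  0.1049]
((0.439777672290802, 0.0486692376434803), (0.06710401922464371, 0.04734582453966141), 3.494619846343994) 0.2550879737727393 [0.44   0.0491 0.2499]
```

Run:
```python
from h import *
np.set_printoptions(precision=4,suppress=True)
r=R(np.radians(93.5));c=[.4721,.0530]
ctrl.reach([*c,.17],r)
o=ctrl.get_obs();print(o['joints'],o['force'])
f0=o['force']
ctrl.line_to([*c,.10],.12)
for z in(.08,.065,.056,.0545,.0535,.0525):
    ctrl.line_to([*c,z],.06 if z>.06 else .03)
    o=ctrl.get_obs();d=o['force']-f0;print(z,o['eef_pos'],d,o['finger_gap']*94)
    if d[2]>4 or np.hypot(d[0],d[1])>6: break
print(o['clock']);f=grab('wrist');save(f['img'],'w5')
```

```text
[ 0.7642  0.4156 -1.1295  1.9994  0.4447  1.0042  1.0521] [ 0.992  -0.3178  0.8664]
0.08 [0.472  0.0532 0.0798] [-1.8742  0.1725 -1.3172] 29.940768620059778
0.065 [0.4719 0.0532 0.0647] [-1.3822  1.0912 -0.816 ] 29.764826681465177
0.056 [0.472  0.0531 0.0559] [-1.165   0.4241 -0.6606] 29.988485622095467
0.0545 [0.4721 0.053  0.0545] [-1.1466  0.5754 -1.6903] 29.43245570569503
0.0535 [0.4721 0.053  0.0535] [-1.3     0.6957 -1.1258] 29.817875958933058
0.0525 [0.4721 0.053  0.0525] [-0.8874  0.5499 -1.6932] 29.75404785050466
24.5583
```

View pics/w5.png

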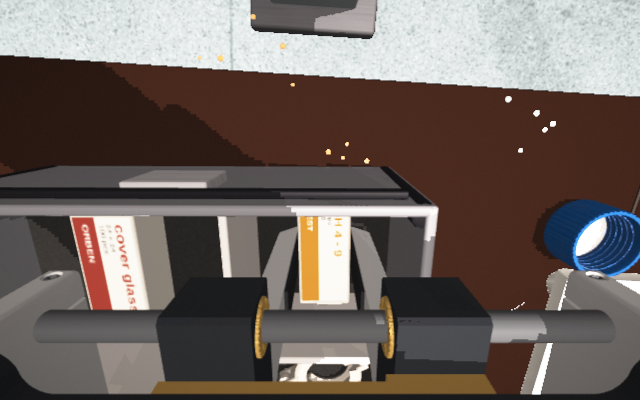

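The box is inside the bay at (325,255), clear of the front wall and the divider, but not touching the floor yet. I'll lower it to contact, release it, and check.

Run:
```python
from h import *
np.set_printoptions(precision=4,suppress=True)
c=[.4721,.0530]
f0=ctrl.get_obs()['force']
for z in(.0518,.0511,.0505):
    ctrl.line_to([*c,z],.02);o=ctrl.get_obs();d=o['force']-f0;print(z,o['eef_pos'][2],d)
    if d[2]>2.5: break
ctrl.set_gripper(.5)
print(ctrl.get_obs()['finger_gap'])
ctrl.line_to([*c,.12],.12)
ctrl.line_to([.43,.02,.25],.2)
f=grab('wrist');P=pts(f)
save(f['img'],'w6')
w=(P[...,2]>.045)&(P[...,2]<.068)&(abs(P[...,0]-c[0])<.036)&(abs(P[...,1]-c[1])<.028)
q=P[w];print(len(q),q.mean(0) if len(q) else 0,np.percentile(q[:,2],[5,50,95]) if len(q) else 0)
print(ctrl.get_obs()['clock'])
ex=np.array([.9981,.061]);ey=np.array([-.061,.9981]);t=np.array([.5285,-.0167])+.022*ex-.167*ey;print(t)
for a in(183.5,-176.5,140,160):
    for z in(.25,.12):print(a,z,ctrl.ik([*t,z],R(np.radians(a))))
```

```text
0.0518 0.05208441139269125 [-1.8588 -1.0378  9.8476]
0.4992885491078728
1089 [0.4744 0.0523 0.0576] [0.0562 0.0576 0.0589]
26.9667
[ 0.5606 -0.182 ]
183.5 0.25 [-0.5144  0.5275  1.0854  1.6958 -0.4933  1.2231 -2.391 ]
183.5 0.12 [ 1.0859  0.8204 -1.21    1.7645  0.8351  1.1759  2.8214]
-176.5 0.25 [-0.5144  0.5275  1.0854  1.6958 -0.4933  1.2231 -2.391 ]
-176.5 0.12 [ 1.0859  0.8204 -1.21    1.7645  0.8351  1.1759  2.8214]
140 0.25 [ 1.0908  0.5927 -1.1836  1.6442  0.5674  1.2962  2.2493]
140 0.12 [ 1.0539  0.7704 -1.1392  1.7653  0.7735  1.1323  2.1041]
160 0.25 [ 1.1044  0.6109 -1.2142  1.6438  0.5902  1.3083  2.5808]
160 0.12 [ 1.0725  0.7981 -1.1794  1.7648  0.8083  1.1564  2.4293]
```

View pics/w6.png

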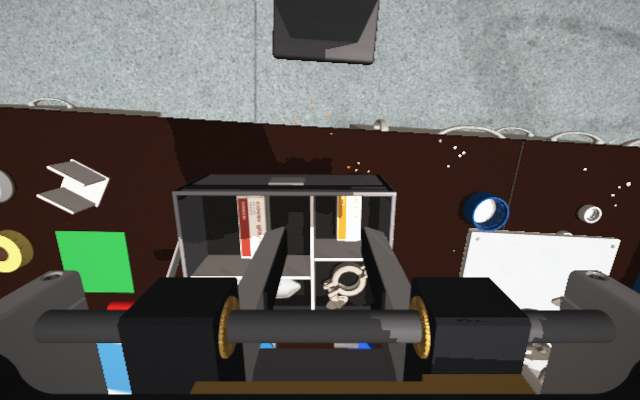

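The box lies flat in the bay at (348,218), top at 57.6 mm against an expected 57. Next I'll break the stay, with the jaws shut and the gripper body turned clear of the lid.

Run:
```python
from h import *
np.set_printoptions(precision=4,suppress=True)
ex=np.array([.9981,.061]);t=np.array([.5606,-.182]);r=R(np.radians(150))
ctrl.set_gripper(0.0,15)
ctrl.reach([.44,-.20,.27],r)
ctrl.line_to([*t,.25],.2)
ctrl.line_to([*t,.172],.1)
o=ctrl.get_obs();f0=o['force'];print(o['joints'],o['clock'])
c0=.163
for a in np.radians([49,47,45,42,39,36,32,28,25]):
    dx=.0608*(np.cos(a)/np.cos(np.pi/4)-1);dz=.0608*(np.sin(a)/np.sin(np.pi/4)-1)
    p=[*(t+dx*ex),c0+dz];ctrl.line_to(p,.04);o=ctrl.get_obs();d=o['force']-f0
    print(np.degrees(a),o['eef_pos'],d)
    if np.linalg.norm(d)>28: print('stop');break
f=grab('top');save(cv2.resize(f['img'][165:260,215:425],None,fx=3.8,fy=3.8),'t3');g=grab('scene')
save(cv2.resize(g['img'][150:350,220:440],None,fx=2.8,fy=2.8),'s3');print(ctrl.get_obs()['clock'])
```

```text
[ 0.9906  0.607  -1.0075  1.7269  0.5634  1.1272  2.429 ] 30.75
49.0 [ 0.556  -0.1824  0.1671] [ 0.6909 -0.0559 -0.9922]
47.0 [ 0.5586 -0.1821  0.165 ] [ 0.2397 -0.7188 -1.6876]
45.0 [ 0.5607 -0.1819  0.1628] [ 0.7138 -0.8722 -2.1058]
42.0 [ 0.5642 -0.1817  0.1598] [ 2.6248 -0.219   0.7427]
39.0 [ 0.5675 -0.1815  0.1567] [ 4.5507 -0.774   3.5674]
36.0 [ 0.5707 -0.1813  0.1534] [6.681  0.16   5.5331]
32.0 [ 0.5745 -0.1811  0.1488] [ 7.3705 -0.36    8.5754]
28.0 [ 0.5777 -0.1809  0.1437] [ 7.543  -0.4589 10.4358]
25.0 [ 0.5796 -0.1808  0.1397] [ 7.9047 -0.8926  8.6441]
33.3333
```

View pics/s3.png

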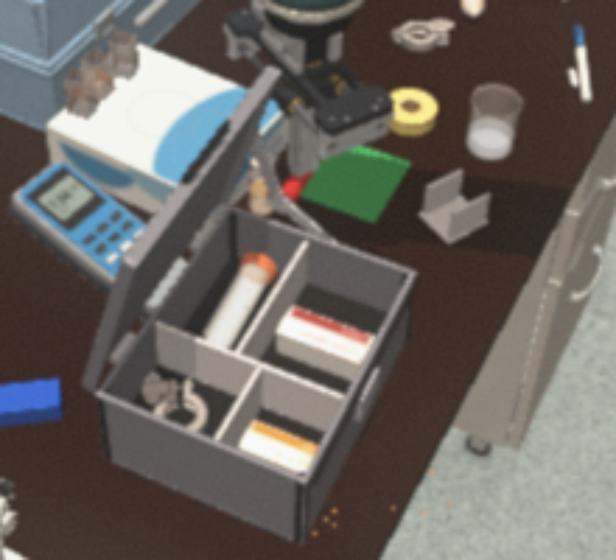

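The tool is on the red tab at (292,188), the knee has moved down, and the box lies flat in the bay at (280,440). I'll retract and measure the lid angle and tab height.

Run:
```python
from h import *
np.set_printoptions(precision=4,suppress=True)
ctrl.line_to([.575,-.19,.20],.12)
ctrl.line_to([.44,-.25,.27],.2)
H=np.array([.5285,-.0167]);ex=np.array([.9981,.061]);ey=np.array([-.061,.9981])
b=grab('top');P=pts(b);X=(P[...,:2]-H)@ex;Y=(P[...,:2]-H)@ey;Z=P[...,2]
i=b['img'].astype(int);m=(i[...,0]>130)&(i[...,1]<60)&(i[...,2]<60)&(abs(Y+.158)<.03)
print('tab',len(X[m]),np.median(X[m]),np.median(Y[m]),np.median(Z[m]))
for n in('top','scene'):
    b=load('top') if n=='top' else grab('scene');P=pts(b);X=(P[...,:2]-H)@ex;Y=(P[...,:2]-H)@ey;Z=P[...,2]
    m=(abs(Y)<.11)&(X>-.1)&(X<.13)&(Z>.125)&(Z<.36)
    print(n,m.sum(),'max z',np.percentile(Z[m],99),'X there',np.median(X[m&(Z>np.percentile(Z[m],95))]))
    for z in(.15,.19,.23,.27): 
        k=m&(abs(Z-z)<.008);print(z,k.sum(),np.percentile(X[k],[5,50,95]) if k.sum() else '')
print(ctrl.get_obs()['clock'])
```

```text
tab 75 0.04137769314083024 -0.15696098555391844 0.12344342489826632
top 754 max z 0.2983691675611182 X there 0.048737615064028655
0.15 29 [0.094  0.0969 0.0989]
0.19 29 [0.082  0.0849 0.0873]
0.23 33 [0.0706 0.0728 0.0767]
0.27 46 [0.0588 0.0611 0.0635]
scene 1100 max z 0.2982052636867004 X there 0.048308617774234244
0.15 71 [0.0873 0.0896 0.0916]
0.19 76 [0.0757 0.0777 0.0798]
0.23 87 [0.0636 0.0659 0.0681]
0.27 4 [0.045  0.0453 0.0462]
35.0667
```

The stay is broken: the tab has moved down 22 mm and in, and the lid is now about 73° open. I'll push the outer face along its arc from behind the free edge.

```bash
cat >> h.py <<'E'
H=np.array([.5285,-.0167]);EX=np.array([.9981,.061]);EY=np.array([-.061,.9981])
def arc(th,r=.17):
    X=.095-r*np.cos(th)+.014*np.sin(th)+.008;Z=.1+r*np.sin(th)+.014*np.cos(th)+.014
    return np.array([*(H+X*EX),Z])
E
python3 - <<'E'
from h import *
np.set_printoptions(precision=3,suppress=True)
for a in(93.5,-86.5):
    for t in(78,40,0): print(a,t,arc(np.radians(t)),ctrl.ik(arc(np.radians(t)),R(np.radians(a))))
r=R(np.radians(93.5))
ctrl.line_to([.44,-.25,.42],.25)
s=arc(np.radians(80))+[.008,0,0]
ctrl.reach([s[0],s[1],.43],r)
ctrl.line_to(s,.12)
o=ctrl.get_obs();f0=o['force'];print(o['joints'],f0,o['clock'])
for t in(78,76,74,72,70,67):
    ctrl.line_to(arc(np.radians(t)),.05);o=ctrl.get_obs();d=o['force']-f0;print(t,o['eef_pos'],d)
    if np.linalg.norm(d)>20: print('stop');break
print(o['clock'])
g=grab('scene');save(cv2.resize(g['img'][120:340,200:440],None,fx=2.5,fy=2.5),'s4')
E
```

```text
93.5 78 [ 0.61  -0.012  0.283] [ 0.624  0.479 -0.911  1.554  0.387  1.3    1.294]
93.5 40 [ 0.51  -0.018  0.234] [ 0.809  0.338 -1.002  1.854  0.316  1.121  1.324]
93.5 0 [ 0.462 -0.021  0.128] [ 0.776  0.391 -0.937  2.068  0.411  0.877  1.237]
-86.5 78 [ 0.61  -0.012  0.283] [-0.78   0.536  1.085  1.602 -0.488  1.302 -1.13 ]
-86.5 40 [ 0.51  -0.018  0.234] [-0.916  0.341  1.09   1.903 -0.339  1.1   -1.202]
-86.5 0 [ 0.462 -0.021  0.128] [-0.913  0.447  1.091  2.116 -0.521  0.878 -1.024]Traceback (most recent call last):
  File "<stdin>", line 6, in <module>
station.IKError: the arm cannot follow that straight line within its joint ranges
```

Run:
```python
from h import *
np.set_printoptions(precision=3,suppress=True)
r=R(np.radians(93.5))
ctrl.reach([.46,-.24,.42],r)
s=arc(np.radians(80))+[.008,0,0]
ctrl.reach([s[0],s[1],.43],r)
ctrl.line_to(s,.12)
o=ctrl.get_obs();f0=o['force'];print(o['joints'],f0,o['clock'])
for t in(78,76,74,72,70,67):
    ctrl.line_to(arc(np.radians(t)),.05);o=ctrl.get_obs();d=o['force']-f0;print(t,o['eef_pos'],d)
    if np.linalg.norm(d)>20: print('stop');break
print(o['clock'])
g=grab('scene');save(cv2.resize(g['img'][120:340,200:440],None,fx=2.5,fy=2.5),'s4')
```

```text
[ 0.686  0.566 -1.057  1.514  0.499  1.353  1.219] [0.127 0.402 0.854] 38.3917
78 [ 0.61  -0.012  0.283] [-0.18  -0.771 -1.734]
76 [ 0.604 -0.012  0.282] [ 0.195 -0.934 -0.773]
74 [ 0.598 -0.013  0.281] [ 1.093 -0.169 -0.727]
72 [ 0.592 -0.013  0.28 ] [ 0.517 -0.673 -0.588]
70 [ 0.586 -0.013  0.278] [0.903 0.117 0.365]
67 [ 0.577 -0.014  0.276] [-0.415 -0.222 -1.458]
40.2083
```

View pics/s4.png

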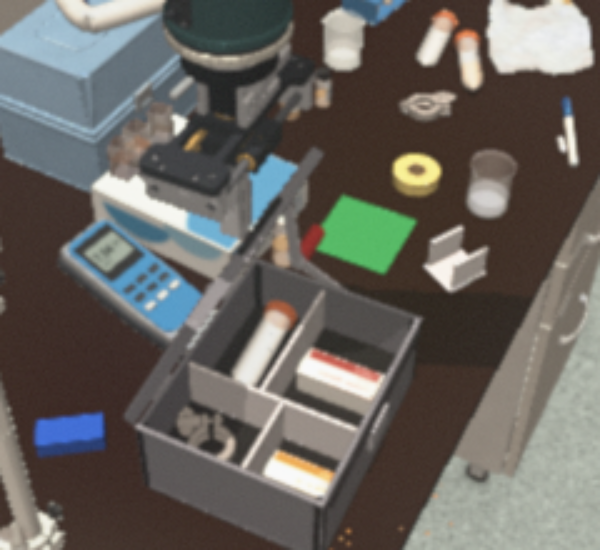

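The finger at (235,200) is behind the lid, and the lid is leaning further than before. I'll measure its angle from this frame.

Run:
```python
from h import *
np.set_printoptions(precision=3,suppress=True)
for n in('scene','top'):
    b=load(n) if n=='scene' else grab(n);P=pts(b);X=(P[...,:2]-H)@EX;Y=(P[...,:2]-H)@EY;Z=P[...,2]
    for lo,hi in((.03,.11),(-.11,-.05)):
        m=(Y>lo)&(Y<hi)&(X>-.11)&(X<.13)
        for z in(.13,.16,.19,.22,.25,.27,.29): 
            k=m&(abs(Z-z)<.006);print(n,lo,z,k.sum(),np.percentile(X[k],[5,50,95]) if k.sum() else '')
print(ctrl.get_obs()['clock'])
```

```text
scene 0.03 0.13 0 
scene 0.03 0.16 1 [0.087 0.087 0.087]
scene 0.03 0.19 1 [0.074 0.074 0.074]
scene 0.03 0.22 1 [0.063 0.063 0.063]
scene 0.03 0.25 2 [0.046 0.047 0.048]
scene 0.03 0.27 73 [0.02  0.022 0.027]
scene 0.03 0.29 10 [0.022 0.023 0.026]
scene -0.11 0.13 0 
scene -0.11 0.16 0 
scene -0.11 0.19 0 
scene -0.11 0.22 2 [0.058 0.06  0.062]
scene -0.11 0.25 5 [0.044 0.045 0.049]
scene -0.11 0.27 39 [0.019 0.022 0.027]
scene -0.11 0.29 0 
top 0.03 0.13 0 
top 0.03 0.16 0 
top 0.03 0.19 0 
top 0.03 0.22 0 
top 0.03 0.25 0 
top 0.03 0.27 2 [0.021 0.021 0.022]
top 0.03 0.29 0 
top -0.11 0.13 11 [0.096 0.097 0.099]
top -0.11 0.16 12 [0.083 0.085 0.086]
top -0.11 0.19 6 [0.072 0.073 0.073]
top -0.11 0.22 12 [0.056 0.058 0.061]
top -0.11 0.25 11 [0.043 0.046 0.048]
top -0.11 0.27 48 [0.021 0.027 0.037]
top -0.11 0.29 0 
40.3083
```

The lid is at 67° and following the tool exactly, with low forces. I'll continue the arc down.

Run:
```python
from h import *
np.set_printoptions(precision=3,suppress=True)
f0=ctrl.get_obs()['force']
for t in list(range(62,9,-5))+[8,5,3,2,1,0,-.5,-1,-1.5,-2]:
    ctrl.line_to(arc(np.radians(t)),.07 if t>10 else .025);o=ctrl.get_obs();d=o['force']-f0;print(t,o['eef_pos'],d)
    if np.linalg.norm(d)>(20 if t>3 else 12): print('stop');break
print(o['clock'])
g=grab('scene');save(cv2.resize(g['img'][120:340,200:440],None,fx=2.5,fy=2.5),'s5')
P=pts(g);X=(P[...,:2]-H)@EX;Y=(P[...,:2]-H)@EY
for x in(-.08,0,.07):
    m=(abs(X-x)<.015)&(Y>.03)&(Y<.11);print(x,m.sum(),np.nanmedian(P[...,2][m]))
```

```text
62 [ 0.564 -0.015  0.271] [-1.056 -0.526  1.33 ]
57 [ 0.55  -0.015  0.264] [-0.772 -1.096  1.595]
52 [ 0.538 -0.016  0.257] [-1.774 -0.837  0.418]
47 [ 0.526 -0.017  0.248] [-0.501 -0.052  0.729]
42 [ 0.514 -0.018  0.238] [-0.433 -0.809  0.642]
37 [ 0.504 -0.018  0.227] [-0.807 -0.494  0.131]
32 [ 0.494 -0.019  0.216] [-0.739 -0.829  0.087]
27 [ 0.486 -0.019  0.203] [ 0.216 -0.016  0.351]
22 [ 0.479 -0.02   0.19 ] [-1.193 -0.439  0.107]
17 [ 0.473 -0.02   0.177] [-0.888 -0.55   0.595]
12 [ 0.468 -0.02   0.163] [-0.585 -1.395  0.876]
8 [ 0.465 -0.021  0.151] [-0.696 -1.177  0.711]
5 [ 0.463 -0.021  0.143] [-0.012 -0.553  0.609]
3 [ 0.462 -0.021  0.137] [-1.186 -0.086  1.004]
2 [ 0.462 -0.021  0.134] [-0.154 -0.248  0.749]
1 [ 0.462 -0.021  0.131] [-0.447 -0.991 -0.11 ]
0 [ 0.462 -0.021  0.128] [-1.651 -0.545  9.094]
-0.5 [ 0.462 -0.021  0.128] [-12.204  -2.559  41.034]
stop
46.9167
-0.08 2557 0.3541580778898644
0 382 0.1145510300320407
0.07 356 0.11451311565308836
```

View pics/s5.png

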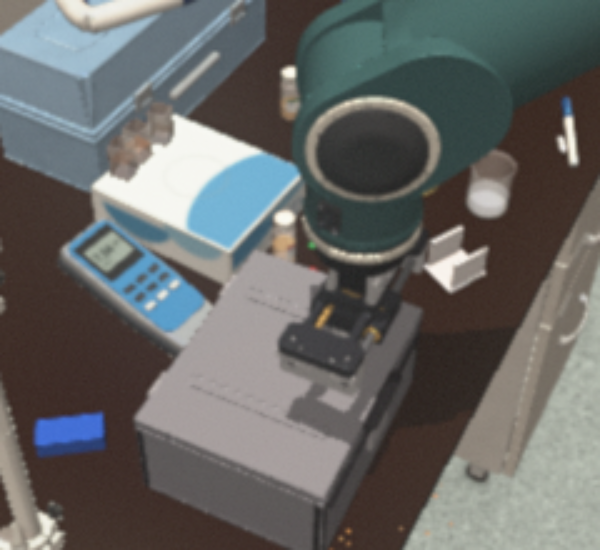

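The lid lies flat and shut at (290,390), at 114.5 mm, with a firm stop felt. I'll retract and check that it stays closed and that the bystanders haven't moved.

Run:
```python
from h import *
np.set_printoptions(precision=4,suppress=True)
p=arc(0);ctrl.line_to([p[0],p[1],.22],.12)
ctrl.reach([.40,-.25,.35],R(np.radians(93.5)))
ctrl.hold(.3)
b=grab('top');P=pts(b);X=(P[...,:2]-H)@EX;Y=(P[...,:2]-H)@EY
for x in(-.08,0,.07):
    m=(abs(X-x)<.012)&(abs(Y)<.1);print(x,m.sum(),np.nanmedian(P[...,2][m]))
for n,(u0,u1,v0,v1) in dict(beaker=(394,420,226,248),tape=(392,416,196,218),vial=(333,348,174,192)).items():
    p=P[v0:v1,u0:u1];q=p[p[...,2]>.012];print(n,len(q),np.median(q,0),cv2.minAreaRect(q[:,:2].astype(np.float32))[0])
g=grab('scene');Q=pts(g);X=(Q[...,:2]-H)@EX;Y=(Q[...,:2]-H)@EY
for x in(-.08,0,.07):
    m=(abs(X-x)<.012)&(Y>.0)&(Y<.1);print('scene',x,m.sum(),np.nanmedian(Q[...,2][m]))
for n,c in dict(beaker=(.475,-.43),tape=(.571,-.428),vial=(.652,-.226)).items():
    m=(np.hypot(Q[...,0]-c[0],Q[...,1]-c[1])<.05)&(Q[...,2]>.012);print(n,m.sum(),np.median(Q[m],0) if m.sum() else '')
print(ctrl.get_obs()['clock'],ctrl.get_obs()['force'])
```

```text
-0.08 562 0.11411501183559158
0 539 0.11438916499537521
0.07 522 0.11433210565841012
beaker 481 [ 0.4149 -0.2921  0.7128] (0.41747987270355225, -0.29433053731918335)
tape 229 [ 0.5708 -0.4286  0.0188] (0.5717858076095581, -0.42851221561431885)
vial 120 [ 0.6477 -0.2245  0.0491] (0.6550840139389038, -0.2263929545879364)
scene -0.08 392 0.11458092764177019
scene 0 373 0.11446281393524227
scene 0.07 345 0.11464348917057887
beaker 399 [ 0.4726 -0.4198  0.0481]
tape 196 [ 0.5685 -0.4281  0.0188]
vial 465 [ 0.6743 -0.2194  0.0566]
49.3417 [ 1.1044 -0.3003 -0.8979]
```

The lid is flat at 114 mm, the bystanders are where they were, and the robot is clear, so I'm handing in.

```bash
python3 -c "
from station import order
print(order.sign_off())"
```

```text
the job is handed in; nothing more can be done
None
```

The job is handed in at about 49 s: the test-strip box lies flat in the front left bay, the stay is broken, the lid is fully shut, and the beaker, tape and vial are standing where they were; the fingertips briefly pressed the closed lid with about 41 N at the stop, and no verdict was returned.

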